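# Check a spring-plate gap with a feeler gauge

## Robot

A 6-joint arm with a two-finger parallel gripper is mounted at the origin on a cart in front of the work surface, level with it; the furniture and walls round the work are solid. World frame = base frame: x ahead of the robot, y to its left, z up, the work surface at z = 0. Lengths are in m, angles in rad, forces in N, time in s.
With the tool pointing down it reaches from about 0.35 to 0.725 m from the base axis. Payload 6 kg.
Tool frame: the origin (TCP) lies midway between the tips of the shut fingers; the grasp point (between the pads) lies 19 mm behind it; z points along the fingers, y is the line along which they close (so a half turn about z gives the same grasp; the last joint's range is limited). The gripper opens to 85 mm and grips with 20 to 120 N. Pads are 22 mm wide; open, the fingers measure 114 mm over their backs; the gripper's body (76 mm by 85 mm) begins 54 mm behind the grasp point. The pads swing forward as they close: fully open they stand 13 mm farther back than shut.
Start: joints at [-0.858, 0.04, 0.085, 0, -1.615, -0.334], TCP at [0.222, -0.557, 0.231] pointing down, gripper open.
Joint ranges: [-2.56, 2.56], [-1.29, 2.01], [-1.08, 1.49], [-3.29, 1.98], [-2.81, -0.18], [-2.99, 2.99]. Speed limits (rad/s): [2.57, 2.57, 3.01, 3.14, 3.14, 3.14].

## Interface

Orientations are given as a unit quaternion [w, x, y, z].
In Python, from bench import * gives the robot as it stands.
- The arm moves only by the shell command python3 -m inch 'ROWS'. ROWS is JSON, a list of rows, each a list of 7 numbers: the shift along the tool's x, y, z in units of 30 mm (1.0 is 30 mm), then the turn, a rotation vector about the tool's x, y, z in units of 6 degrees (1.0 is 6 degrees), then the closure in counts, from 0 (fully open) to 255 (shut). A call has exactly 8 rows; each row is the pose to reach, as a shift and turn from the pose commanded when the call began, along the tool's axes at that moment; what a row does not reach only later rows make up. A row lasts 1/12 s, in which the tool goes at most 41.7 mm and 7.16 degrees, less where a joint would pass 70% of its speed; a pose out of reach is approached as far as the arm can. A call with a gripper value outside its range is refused whole. The fingers move at their own pace and stop on an object; the grip force is fixed at half the most. Time passes only in rows, so rows that repeat a pose let the fingers close, or fill a call up. It gives the time, the measured TCP pose, the force, the opening and the grip force at its end, in the units of the state.
- read_state(): the state, without advancing time (a new reading comes with each control period).
- grab_frame(name): name is "scene" or "top" or "wrist"; returns a dict with "image" (400x640x3 uint8, red, green, blue), "fx", "fy", "cx", "cy" (pixels), "R" (3x3) and "t" (3): a world point X has camera coordinates R X + t; the wrist camera has in their place "tool_from_camera" (4x4, takes a point from camera to tool coordinates, whose origin is the TCP and whose axes are the flange's). Camera axes: x right, y down, z forward; pixel columns grow to the right and rows downward; lengths in m; the calibration is good to about 2 mm. A picture is of the moment at which its call begins: read the wrist's pose just before it. There is no depth.
- hand_in(): hands the job in; it is judged then, once.
The state is a dict: "time_s": time; "qpos": joint angles; "joint_velocities": joint speeds; "effort": joint torques, N m; "tool_pos": TCP position; "tcp_rot": TCP orientation; "force": force on the tool from outside, world axes, zero at the start; "ft_torque": the same for the moment, N m; "width": finger opening in m; "grasp_force": force on a finger pad.
Only numpy, scipy, OpenCV 4.12 (cv2) and the standard library are available. Lean on these libraries where they do the work, as an engineer would, in place of code of your own. Each camera call takes 0.05 s, during which the arm holds its last target. There are 200 camera calls.

## Task

Swing the little inspection lamp aside on its post, about a quarter turn to the right as the robot sees it, so that the two spring plates of the grey fixture lie open from above. Then lift the flat feeler gauge out of its wooden holder and slide its blade straight down, centred and square, between the two plates until they drag snugly on both sides of it and the blade's tip is about half-way down their parallel faces. Finish holding the gauge by its grip at that depth, still and upright: do not let go of it.

Things in the scene. Friction and masses are not known exactly. Their poses are not given: they have to be found in the camera images.
- fixture: grey gap-checking fixture, fixed to the bench. Origin under the gap between the plates, at bench level; z up. Its base runs from x = -45 to +130 mm, y = +-50 mm, 14 mm thick; two fixed upright cheeks stand at y = 11.5 to 23.5 mm either side, x = +-33 mm, up to z = 80 mm. The two spring plates stand inside the cheeks, their faces across y, 54 mm long in x (x = +-27 mm). The post of the lamp is at x = +100 mm, y = 0, top at z = 106 mm.
- gap (a point): the middle of the gap between the spring plates at the upper end of their parallel faces, 64 mm above the bench (fixed to the fixture, same axes). The parallel faces reach from here 34 mm down (so half-way down is 17 mm below this point); at rest they are 2 mm apart. Above this point each plate leans outward as a lead-in, to +-7.4 mm (y) at 12 mm above this point. Below the plates there are 16 mm of air down to the base.
- plate_left (a joint): how far the +y spring plate is pushed outward from rest, m, 0 to 0.0045; its spring presses with 3 N at rest and 1 N more for each mm, so about 5 N when the 6 mm blade is centred between the plates
- plate_right (a joint): the same for the -y spring plate
- lamp (a joint): angle of the lamp on its post, rad: 0 = straight over the gap (lamp arm along the fixture's -x), growing as it swings counter-clockwise seen from above, towards the fixture's -y side (to the robot's right); -0.35 to 1.75; stiff enough (0.12 Nm) to stay where it is left. It starts over the gap.
- lamp_peg (a point): centre of the black upright peg, 14 mm across and 40 mm tall (z = 118 to 158 mm), that stands on the lamp's round head (62 mm across, underside 102 mm above the bench), 100 mm from the post's axis; push or pinch the peg to swing the lamp
- lamp_pivot (a point): point on the post's vertical axis, at the height of the peg's centre; fixed to the fixture
- holder: wooden holder, fixed to the bench, 90 x 74 x 84 mm; origin under its centre at bench level. In its top is a slot 37 mm (x) by 9 mm (y), 76 mm deep, in which the blade of the gauge stands.
- gauge: the flat feeler gauge: all steel, 0.1 to 0.2 kg. Origin at the middle of the blade's tip; z runs up the blade to the grip. Blade 30 mm wide (x), 6 mm thick (y), 72 mm long, its last 8 mm tapering to 2 mm thick; then the dark grip, 36 mm (x) by 18 mm (y), z = 72 to 122 mm. At the start it stands in the holder, the grip's shoulder on the holder's top.
- gauge_grip (a point): centre of the gauge's dark grip, 97 mm above the blade's tip, same axes as the gauge; grasp it here across its 18 mm (along the gauge's y)

How it is judged:
On the way, in this order (a step that is already met when the one before it is completed fails the run):
1. the lamp is swung well clear of the gap (joint beyond 1.2 rad) (value of joint lamp above 1.2 rad), for 0.2 s.
2. the gauge is lifted clear of its holder (height (world z) of gauge above 0.088 m), for 0.1 s.
3. the blade has pressed both spring plates apart (value of joint each of plate_left, plate_right above 0.0004 m and z of gauge in the frame of gap below -0.003 m), for 0.1 s.
At the end, for the whole second after the job is handed in: Lamp beyond 1.15 rad; blade tip 7-27 mm below site gap and within 12 mm of it lengthwise; both plates pushed out over 0.4 mm and pressing with over 1 N; gauge upright within 0.12 rad, square within 0.15 rad, still (under 10 mm/s), gripped by the fingers with over 3 N (value of joint lamp above 1.15 rad and z of gauge in the frame of gap between -0.027 and -0.007 m and x of gauge in the frame of gap between -0.012 and 0.012 m and value of joint each of plate_left, plate_right above 0.0004 m and contact force between gauge and plate_left above 1 N and contact force between gauge and plate_right above 1 N and angle between gauge's own z axis and vertical below 0.12 rad and angle between the y axis of gauge and the y axis of fixture, either way round below 0.15 rad and contact force between the fingers and gauge above 3 N and linear speed of gauge below 0.01 m/s); the arm keeps its last pose, push and grip.
It also fails if it takes over 51 s, if anything falls off the work surface, if the arm or the gripper's body presses on something with over 40 N, if the wrist force passes 120 N, or if a joint passes its speed limit or range.

## Working session

There is one attempt and no reset: what is moved stays moved. The work goes in short steps, Python scripts to look and compute and a shell command to move; the robot and the scene stay as the last step left them, time stands still between calls to the robot, and variables do not carry over. Pictures are saved under pics/ and viewed, at most 10 in all, crops included, and the job is handed in when it is done.

```bash
mkdir -p pics; ls
cat > h.py <<'E'
from bench import *
import numpy as np, cv2
from scipy.spatial.transform import Rotation as Ro
def save(n,f): cv2.imwrite('pics/'+f,cv2.cvtColor(grab_frame(n)['image'],cv2.COLOR_RGB2BGR))
def ray(f,u,v):
    d=f['R'].T@np.array([(u-f['cx'])/f['fx'],(v-f['cy'])/f['fy'],1]); o=-f['R'].T@np.array(f['t']); return o,d
def onz(f,u,v,z):
    o,d=ray(f,u,v); return o+d*(z-o[2])/d[2]
def proj(f,X):
    c=f['R']@np.array(X)+f['t']; return np.array([f['fx']*c[0]/c[2]+f['cx'],f['fy']*c[1]/c[2]+f['cy']])
def tool():
    s=read_state(); q=s['tcp_rot']; return np.array(s['tool_pos']),Ro.from_quat([q[1],q[2],q[3],q[0]])
E
python3 - <<'E'
from h import *
s=read_state();print(s)
save('top','a.png');save('scene','b.png')
for n in('top','scene'):
    f=grab_frame(n);print(n,-np.array(f['R']).T@f['t'],f['fx'],np.round(f['R'],2))
E
```

```text
pics
{'time_s': 0.0, 'qpos': array([-8.58299784e-01,  4.08075224e-02,  8.37928471e-02, -4.55688188e-04,
       -1.61548028e+00, -3.33718680e-01]), 'joint_velocities': array([-0.00132807, -0.0003005 , -0.00158469,  0.00119282, -0.00064166,
       -0.00019724]), 'effort': array([ 2.20354177e-04, -3.68213117e+01,  3.47404969e+01,  6.93249688e+00,
       -5.54983315e-03,  2.23311963e-05]), 'tool_pos': array([ 0.22183516, -0.5571332 ,  0.23027296]), 'tcp_rot': array([-2.27110544e-04, -1.88268521e-01,  9.82117198e-01,  8.49451709e-04]), 'force': array([-0.22091304, -0.28788902,  0.9779188 ]), 'ft_torque': array([ 0.01185376, -0.05269125, -0.02360855]), 'grasp_force': 0.0, 'width': 0.08579857514723259}
top [0.41457989 0.00148195 0.93138349] 367.52704145229853 [[-0.01 -1.    0.01]
 [-0.98  0.   -0.2 ]
 [ 0.2  -0.01 -0.98]]
scene [0.78535857 0.67141546 0.57237454] 362.898193694592 [[-0.95  0.31  0.01]
 [ 0.16  0.51 -0.84]
 [-0.27 -0.8  -0.54]]
```

View pics/a.png

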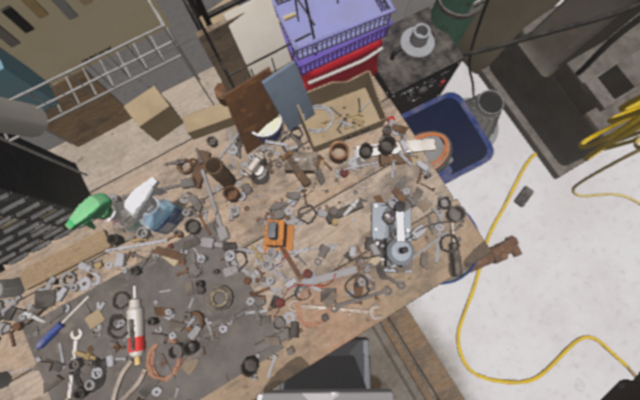

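View pics/b.png

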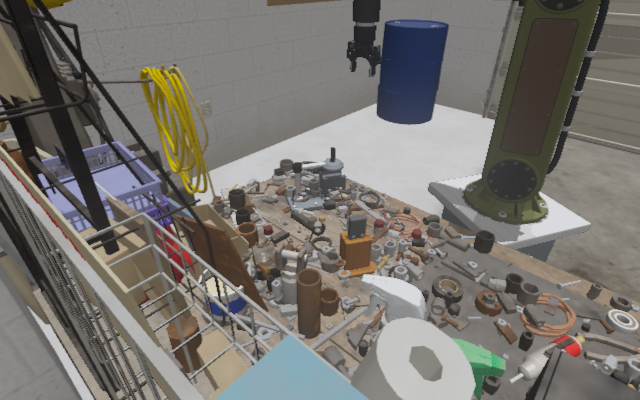

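The top view shows the lamp head at about (400,252), its arm going up the image, and the holder with the gauge at (279,235). The scene view shows the gauge at (357,225) and the lamp at (330,165). I'll zoom both.

Run:
```python
from h import *
a=cv2.imread('pics/a.png')[185:285,250:430]; b=cv2.imread('pics/b.png')[140:290,270:400]
A=cv2.resize(a,(792,440),interpolation=cv2.INTER_CUBIC);cv2.imwrite('pics/c.png',A)
B=cv2.resize(b,(520,600),interpolation=cv2.INTER_CUBIC);cv2.imwrite('pics/d.png',B)
f=grab_frame('top')
for u,v,z in [(400,252,.118),(279,235,.084)]: print(onz(f,u,v,z))
```

```text
[ 0.46669241 -0.16677434  0.118     ]
[0.50959983 0.10426013 0.084     ]
```

View pics/c.png

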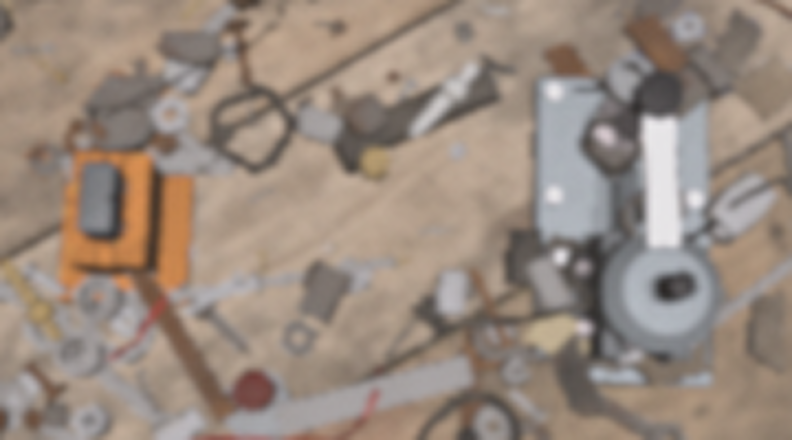

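View pics/d.png

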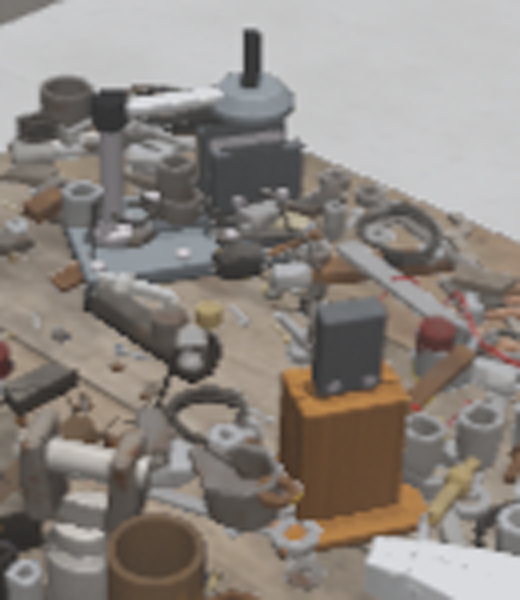

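Run:
```python
from h import *
f=grab_frame('top');g=grab_frame('scene')
def tri(p,q):
    o,d=ray(f,*p);e,k=ray(g,*q);A=np.stack([d,-k],1);t=np.linalg.lstsq(A,e-o,rcond=None)[0]
    return (o+d*t[0]+e+k*t[1])/2,np.linalg.norm(o+d*t[0]-e-k*t[1])
c=lambda x,y:(250+x/4.4,185+y/4.4)
s=lambda x,y:(270+x/4,140+y/4)
print('peg top',onz(f,*c(684,283),.158),tri(c(684,283),s(252,32)))
print('head',onz(f,*c(660,297),.115)); print('post',onz(f,*c(660,93),.112),tri(c(660,93),s(110,94)))
hsv=cv2.cvtColor(cv2.imread('pics/a.png'),cv2.COLOR_BGR2HSV)
# base left edge line at z=.014, holder top at .084
for n,p,z in [('baseNW',(538,77),.014),('baseSW(visible)',(537,235),.014),('base S left',(590,380),.014),('base S right',(712,380),.014),('holdNW',(77,152),.084),('holdNE',(152,152),.084),('holdSE',(152,268),.084),('holdSW',(70,265),.084),
 ('gripNW',(85,163),.134),('gripNE',(121,165),.134),('gripSW',(80,232),.134),('gripSE',(117,236),.134)]: print(n,onz(f,*c(*p),z).round(4))
p,R=tool();print(R.as_matrix().round(3)); w=grab_frame('wrist');print(np.round(w['tool_from_camera'],3),w['fx'],w['cx'],w['cy'])
```

```text
peg top [ 0.46964498 -0.17021541  0.158     ] (array([ 0.4692817 , -0.16996458,  0.15838188]), np.float64(0.0007403415152455597))
head [ 0.4657871  -0.16734472  0.115     ]
post [ 0.57066065 -0.17275354  0.112     ] (array([ 0.56839675, -0.16991949,  0.12626444]), np.float64(0.0009587701276546346))
baseNW [ 0.5991 -0.1232  0.014 ]
baseSW(visible) [ 0.5075 -0.1198  0.014 ]
base S left [ 0.4263 -0.147   0.014 ]
base S right [ 0.4259 -0.2152  0.014 ]
holdNW [0.5458 0.1317 0.084 ]
holdNE [0.5456 0.092  0.084 ]
holdSE [0.4844 0.0911 0.084 ]
holdSW [0.4862 0.1338 0.084 ]
gripNW [0.5325 0.1199 0.134 ]
gripNE [0.5314 0.102  0.134 ]
gripSW [0.4982 0.1215 0.134 ]
gripSE [0.4961 0.1033 0.134 ]
[[-0.929 -0.37  -0.   ]
 [-0.37   0.929  0.   ]
 [ 0.     0.    -1.   ]]
[[ 0.    -0.948 -0.319  0.082]
 [ 1.     0.     0.     0.   ]
 [ 0.    -0.319  0.948 -0.143]
 [ 0.     0.     0.     1.   ]] 317.3731863875136 321.58308736675417 198.5524273440008
```

```bash
cat >> h.py <<'E'
def go(X,ang):  # units to reach world X with tool y at heading ang deg, pointing down
    p,R=tool(); a=np.radians(ang); y=np.array([np.cos(a),np.sin(a),0]); z=np.array([0,0,-1.]); x=np.cross(y,z)
    T=Ro.from_matrix(np.stack([x,y,z],1)); r=(R.inv()*T).as_rotvec(degrees=True)/6
    return np.round(np.r_[R.inv().apply(np.array(X)-p)/.03,r],2).tolist()
E
python3 -c "
from h import *
print(go([.443,-.14,.23],131.7))"
```

```text
[-11.99, 10.2, 0.04, 0.0, 0.0, -3.33]
```

```bash
r='[-12,10.2,0,0,0,-3.3,255]'
python3 -m inch '[[-1.2,1,0,0,0,-0.4,255],[-2.4,2,0,0,0,-0.8,255],[-3.6,3,0,0,0,-1.2,255],[-4.8,4,0,0,0,-1.6,255],[-6,5,0,0,0,-2,255],[-7.2,6,0,0,0,-2.4,255],[-8.4,7,0,0,0,-2.8,255],[-9.6,8,0,0,0,-3.3,255]]'
python3 -c "
from h import *
print(go([.443,-.14,.23],131.7))"
```

```text
time_s: 1.07
tool_pos: [0.3813, -0.2626, 0.2317]
tcp_rot: [0.001, -0.355, 0.935, -0.0]
force: [1.9, -0.1, -0.8]
width: 0.0004
grasp_force: 0.0
[-4.25, 1.69, 0.06, -0.01, 0.01, -0.01]
```

```bash
python3 -m inch '[[-1.2,0.5,0,0,0,0,255],[-2.4,1,0,0,0,0,255],[-3.6,1.4,0,0,0,0,255],[-4.2,1.7,0,0,0,0,255],[-4.2,1.7,1,0,0,0,255],[-4.2,1.7,2.1,0,0,0,255],[-4.2,1.7,2.9,0,0,0,255],[-4.2,1.7,3.2,0,0,0,255]]'
python3 - <<'E'
from h import *
n=np.array([np.sin(np.radians(41.7)),-np.cos(np.radians(41.7)),0])
for th in [0,.2,.4,.6,.8,1,1.2,1.4,1.5]:
    X=np.array([.569-.1*np.cos(th),-.17-.1*np.sin(th),.13])-n*.0215
    print(th,go(X,131.7),X.round(3))
save('wrist','e.png')
E
```

```text
time_s: 1.73
tool_pos: [0.4397, -0.1422, 0.1312]
tcp_rot: [-0.002, -0.355, 0.935, 0.001]
force: [-0.9, -0.0, -0.1]
width: -0.0002
grasp_force: 0.0
0 [-0.11, -0.63, 0.04, 0.04, -0.03, -0.03] [ 0.455 -0.154  0.13 ]
0.2 [0.28, -1.17, 0.04, 0.04, -0.03, -0.03] [ 0.457 -0.174  0.13 ]
0.4 [0.55, -1.77, 0.03, 0.04, -0.03, -0.03] [ 0.463 -0.193  0.13 ]
0.6 [0.7, -2.42, 0.03, 0.04, -0.03, -0.03] [ 0.472 -0.21   0.13 ]
0.8 [0.71, -3.09, 0.03, 0.04, -0.03, -0.03] [ 0.485 -0.226  0.13 ]
1 [0.6, -3.74, 0.02, 0.04, -0.03, -0.03] [ 0.501 -0.238  0.13 ]
1.2 [0.35, -4.36, 0.02, 0.04, -0.03, -0.03] [ 0.518 -0.247  0.13 ]
1.4 [-0.01, -4.92, 0.02, 0.04, -0.03, -0.03] [ 0.538 -0.252  0.13 ]
1.5 [-0.23, -5.17, 0.02, 0.04, -0.03, -0.03] [ 0.548 -0.254  0.13 ]
```

View pics/e.png

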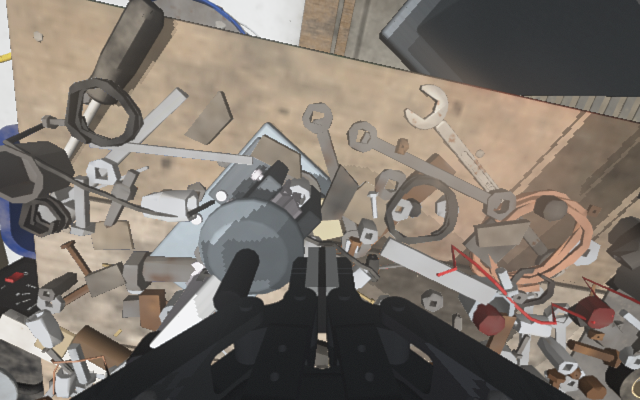

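The wrist view shows the peg at (240,275), to the left of the shut fingers (tool −y side) as planned. I'll push it round the arc.

```bash
python3 -m inch '[[-0.1,-0.4,0,0,0,0,255],[-0.1,-0.6,0,0,0,0,255],[0.1,-0.9,0,0,0,0,255],[0.3,-1.2,0,0,0,0,255],[0.4,-1.5,0,0,0,0,255],[0.55,-1.8,0,0,0,0,255],[0.65,-2.1,0,0,0,0,255],[0.7,-2.4,0,0,0,0,255]]'
python3 -m inch '[[0,-0.35,0,0,0,0,255],[0,-0.65,0,0,0,0,255],[-0.05,-1,0,0,0,0,255],[-0.1,-1.3,0,0,0,0,255],[-0.2,-1.65,0,0,0,0,255],[-0.35,-1.95,0,0,0,0,255],[-0.5,-2.25,0,0,0,0,255],[-0.75,-2.55,0,0,0,0,255]]'
python3 -m inch '[[-0.1,-0.1,0,0,0,0,255],[-0.2,-0.2,0,0,0,0,255],[-0.2,-0.2,0,0,0,0,255],[-0.2,-0.2,0,0,0,0,255],[-0.2,0.5,0,0,0,0,255],[-0.2,1,-0.8,0,0,0,255],[-0.2,1.2,-1.8,0,0,0,255],[-0.2,1.5,-2.8,0,0,0,255]]'
python3 - <<'E'
from h import *
save('top','f.png');a=cv2.imread('pics/f.png')[165:305,250:450]
cv2.imwrite('pics/f2.png',cv2.resize(a,(800,560),interpolation=cv2.INTER_CUBIC))
E
```

```text
time_s: 2.45
tool_pos: [0.4739, -0.2117, 0.1361]
tcp_rot: [0.0, -0.354, 0.935, -0.0]
force: [-1.4, 1.3, 0.0]
width: -0.0003
grasp_force: 1.0
time_s: 3.12
tool_pos: [0.5417, -0.2537, 0.1352]
tcp_rot: [-0.0, -0.354, 0.935, 0.0]
force: [-2.3, 0.5, 0.8]
width: 0.0004
grasp_force: 0.8
time_s: 3.78
tool_pos: [0.5148, -0.215, 0.2202]
tcp_rot: [-0.0, -0.354, 0.935, -0.0]
force: [1.1, 0.9, 1.3]
width: 0.0001
grasp_force: 0.0
```

View pics/f2.png

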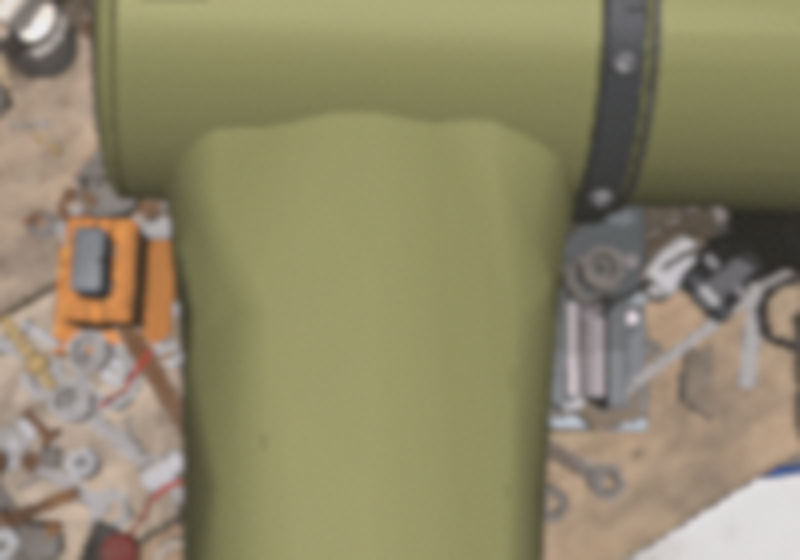

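The lamp has left the gap and the two plates are visible at about (583,345) in the crop; the arm hides the rest. Next I move over the gauge.

```bash
python3 -c "
from h import *
print(go([.5145,.1117,.24],88))"
```

```text
[-7.19, 8.2, -0.42, -0.07, 0.08, 7.26]
```

```bash
python3 -m inch '[[-0.8,0.9,-0.4,0,0,0.9,0],[-1.6,1.8,-0.4,0,0,1.8,0],[-2.4,2.7,-0.4,0,0,2.7,0],[-3.2,3.6,-0.4,0,0,3.6,0],[-4,4.5,-0.4,0,0,4.5,0],[-4.8,5.4,-0.4,0,0,5.4,0],[-5.6,6.3,-0.4,0,0,6.3,0],[-6.4,7.2,-0.4,0,0,7.2,0]]'
python3 -c "
from h import *
print(go([.5145,.1117,.24],88))"
```

```text
time_s: 4.5
tool_pos: [0.5159, 0.0754, 0.2319]
tcp_rot: [0.001, 0.017, 1.0, 0.001]
force: [1.6, -0.3, 0.2]
width: 0.0852
grasp_force: 0.0
[0.09, 1.21, -0.27, 0.01, 0.02, 0.01]
```

```bash
python3 -m inch '[[0,0.6,-0.1,0,0,0,0],[0.1,1.2,-0.2,0,0,0,0],[0.1,1.2,-0.2,0,0,0,0],[0.1,1.2,-0.2,0,0,0,0],[0.1,1.2,-0.2,0,0,0,0],[0.1,1.2,-0.2,0,0,0,0],[0.1,1.2,-0.2,0,0,0,0],[0.1,1.2,-0.2,0,0,0,0]]'
cat >> h.py <<'E'
def wcam():
    p,R=tool(); w=grab_frame('wrist'); M=np.eye(4);M[:3,:3]=R.as_matrix();M[:3,3]=p
    C=np.linalg.inv(M@np.array(w['tool_from_camera'])); return dict(w,R=C[:3,:3],t=C[:3,3])
E
python3 - <<'E'
from h import *
w=wcam(); cv2.imwrite('pics/g.png',w['image'][:,:,::-1])
import pickle; pickle.dump(w,open('g.pkl','wb'))
print(tool()[0], proj(w,[.5145,.1117,.134]))
t=grab_frame('top'); cv2.imwrite('pics/t2.png',t['image'][:,:,::-1])
E
```

```text
time_s: 5.17
tool_pos: [0.5145, 0.109, 0.2373]
tcp_rot: [0.0, 0.015, 1.0, 0.0]
force: [-0.4, -0.4, -0.1]
width: 0.0852
grasp_force: 0.0
[0.51446017 0.10910297 0.23728185] [324.80352965 197.68440549]
```

View pics/g.png

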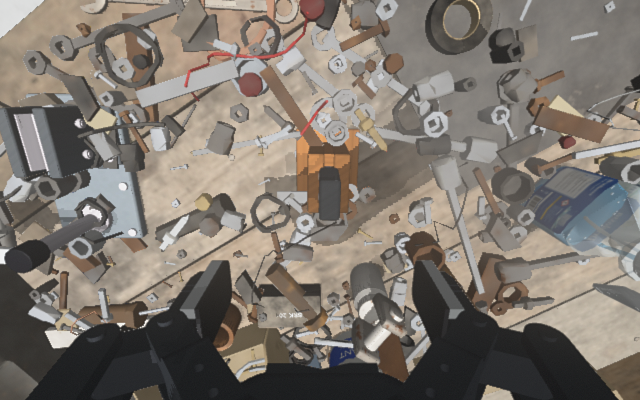

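The gauge grip is at about (329,193), the holder around it, and the open fixture with the plate pair near (35,140) at the left. I'll zoom both in one composite.

Run:
```python
import cv2,numpy as np
g=cv2.imread('pics/g.png')
A=cv2.resize(g[155:230,285:365],(480,450),interpolation=cv2.INTER_NEAREST)   # x6
B=cv2.resize(g[90:240,0:0+150],(300*1,300),interpolation=cv2.INTER_NEAREST) # x2
t=cv2.imread('pics/t2.png')[190:280,370:445]; T=cv2.resize(t,(300,360)[:2],interpolation=cv2.INTER_NEAREST)[:260] # x4
c=np.zeros((600,800,3),np.uint8);c[:450,:480]=A;c[:300,490:790]=B;c[310:570,490:790]=T
cv2.imwrite('pics/k.png',c)
```

```text
(no output)
```

View pics/k.png

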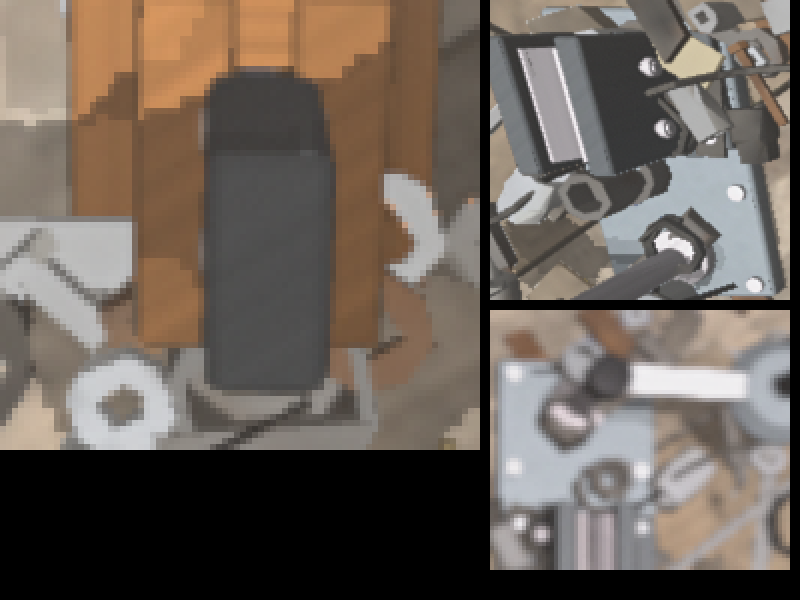

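The left crop shows the grip's top face at crop (205–333, 150–388); the top-view crop shows the lamp arm pointing right (about 90°) with the plates at u≈396.

Run:
```python
from h import *
import pickle; w=pickle.load(open('g.pkl','rb')); f=grab_frame('top')
P=[onz(w,285+x/6-.5,155+y/6-.5,.134) for x,y in [(205,150),(333,150),(207,388),(328,388)]]
print(np.round(P,4)); print('grip',np.mean(P,0))
g=cv2.imread('pics/t2.png',0)
for v in range(234,266,3): print(v,g[v,380:412].tolist())
```

```text
[[0.499  0.1072 0.134 ]
 [0.4995 0.1243 0.134 ]
 [0.5333 0.1063 0.134 ]
 [0.5338 0.1232 0.134 ]]
grip [0.5163961  0.11525879 0.134     ]
234 [195, 194, 193, 192, 192, 192, 193, 193, 193, 183, 146, 111, 126, 150, 139, 107, 104, 121, 135, 141, 132, 119, 113, 119, 139, 165, 181, 189, 184, 159, 130, 122]
237 [193, 192, 185, 180, 176, 175, 171, 165, 164, 167, 158, 129, 106, 122, 157, 181, 176, 154, 136, 137, 141, 133, 129, 145, 165, 172, 171, 161, 142, 121, 106, 114]
240 [102, 106, 101, 83, 67, 63, 86, 118, 134, 136, 131, 135, 160, 164, 138, 113, 113, 118, 121, 124, 109, 96, 117, 134, 137, 130, 128, 144, 167, 177, 174, 157]
243 [88, 91, 97, 87, 69, 60, 86, 120, 136, 136, 132, 146, 180, 184, 156, 132, 138, 153, 168, 178, 157, 118, 117, 133, 136, 138, 162, 201, 206, 174, 148, 152]
246 [119, 171, 207, 195, 144, 86, 85, 119, 138, 138, 133, 146, 181, 184, 153, 123, 132, 150, 164, 174, 160, 128, 121, 134, 136, 136, 144, 156, 157, 147, 137, 141]
249 [92, 89, 82, 69, 56, 57, 87, 120, 137, 139, 135, 148, 180, 184, 154, 127, 134, 151, 165, 172, 157, 126, 121, 133, 138, 134, 128, 130, 135, 136, 135, 131]
252 [130, 104, 84, 80, 70, 65, 86, 121, 141, 139, 134, 148, 181, 186, 156, 129, 135, 151, 164, 172, 158, 126, 123, 135, 139, 134, 128, 131, 137, 137, 135, 131]
255 [109, 102, 91, 74, 59, 59, 86, 122, 139, 139, 133, 147, 181, 187, 161, 135, 138, 152, 164, 172, 157, 126, 120, 136, 137, 132, 126, 131, 136, 138, 134, 136]
258 [185, 196, 201, 174, 121, 75, 85, 121, 141, 140, 130, 140, 179, 191, 167, 138, 136, 150, 164, 172, 156, 125, 120, 136, 138, 133, 129, 133, 141, 149, 159, 168]
261 [140, 148, 161, 143, 98, 65, 85, 122, 141, 140, 132, 143, 181, 192, 167, 138, 135, 151, 164, 173, 157, 125, 120, 136, 138, 136, 138, 148, 151, 150, 144, 137]
264 [106, 125, 144, 128, 84, 60, 84, 121, 139, 139, 132, 130, 144, 161, 164, 147, 122, 103, 105, 109, 99, 93, 115, 136, 138, 136, 136, 135, 129, 131, 134, 134]
```

Run:
```python
from h import *
f=grab_frame('top')
for u,v,z in [(396,252.2,.076),(391.2,252,.076),(400.8,252,.076),(386.3,252,.08),(406,252,.08),(395.3,252,.064),(396,241,.076),(396,263.5,.076),(386.3,243,.08),(386.3,262,.08)]: print(u,v,onz(f,u,v,z).round(4))
print(go([.515,.1138,.12],88.2), tool()[0])
```

```text
396 252.2 [ 0.469  -0.1662  0.076 ]
391.2 252 [ 0.4695 -0.155   0.076 ]
400.8 252 [ 0.4694 -0.1773  0.076 ]
386.3 252 [ 0.4693 -0.143   0.08  ]
406 252 [ 0.469  -0.1885  0.08  ]
395.3 252 [ 0.4702 -0.1669  0.064 ]
396 241 [ 0.4949 -0.1673  0.076 ]
396 263.5 [ 0.4431 -0.165   0.076 ]
386.3 243 [ 0.49   -0.1438  0.08  ]
386.3 262 [ 0.4466 -0.1421  0.08  ]
[-0.01, 0.15, 3.91, 0.0, -0.0, 0.01] [0.51445983 0.1094565  0.23728534]
```

```bash
python3 -m inch '[[0,0.15,0.8,0,0,0,0],[0,0.15,1.6,0,0,0,0],[0,0.15,2.4,0,0,0,0],[0,0.15,3.2,0,0,0,0],[0,0.15,4,0,0,0,0],[0,0.15,4.5,0,0,0,0],[0,0.15,4.75,0,0,0,0],[0,0.15,4.75,0,0,0,0]]'
python3 -m inch '[[0,0,0,0,0,0,120],[0,0,0,0,0,0,140],[0,0,0,0,0,0,150],[0,0,0,0,0,0,160],[0,0,0,0,0,0,165],[0,0,0,0,0,0,170],[0,0,0,0,0,0,175],[0,0,0,0,0,0,180]]'
```

```text
time_s: 6.03
tool_pos: [0.5137, 0.1138, 0.0929]
tcp_rot: [-0.001, 0.015, 1.0, -0.001]
force: [0.2, 0.7, 0.7]
width: 0.0853
grasp_force: 0.0
time_s: 6.7
tool_pos: [0.5145, 0.1143, 0.0949]
tcp_rot: [0.0, 0.015, 1.0, 0.0]
force: [0.2, -0.0, -0.2]
width: 0.025
grasp_force: 0.0
```

```bash
python3 -m inch '[[0,0,0,0,0,0,190],[0,0,0,0,0,0,195],[0,0,0,0,0,0,200],[0,0,0,0,0,0,205],[0,0,0,0,0,0,210],[0,0,0,0,0,0,220],[0,0,0,0,0,0,255],[0,0,0,0,0,0,255]]'
```

```text
time_s: 7.37
tool_pos: [0.5146, 0.1144, 0.0949]
tcp_rot: [0.0, 0.015, 1.0, 0.0]
force: [-0.6, 1.3, 1.7]
width: 0.0169
grasp_force: 58.5
```

```bash
python3 -m inch '[[0,0,-0.3,0,0,0,255],[0,0,-0.8,0,0,0,255],[0,0,-1.4,0,0,0,255],[0,0,-2,0,0,0,255],[0,0,-2.6,0,0,0,255],[0,0,-3.1,0,0,0,255],[0,0,-3.4,0,0,0,255],[0,0,-3.4,0,0,0,255]]'
python3 - <<'E'
from h import *
save('scene','s.png');print(read_state()['width'])
print(go([.469,-.166,.197],87.7))
E
```

```text
time_s: 8.03
tool_pos: [0.5152, 0.1142, 0.1992]
tcp_rot: [0.001, 0.015, 1.0, 0.001]
force: [-0.5, -0.3, -2.0]
width: 0.017
grasp_force: 58.9
0.017008366866358638
[1.24, -9.38, 0.0, 0.01, 0.01, 0.1]
```

```bash
python3 -m inch '[[0.1,-0.5,0,0,0,0,255],[0.3,-1.5,0,0,0,0,255],[0.4,-2.6,0,0,0,0,255],[0.55,-3.7,0,0,0,0,255],[0.65,-4.8,0,0,0,0,255],[0.8,-5.9,0,0,0,0,255],[0.9,-7,0,0,0,0,255],[1.05,-8,0,0,0,0.1,255]]'
python3 -m inch '[[0.05,-0.5,0,0,0,0,255],[0.1,-0.9,0,0,0,0,255],[0.15,-1.2,0,0,0,0,255],[0.2,-1.4,0,0,0,0,255],[0.2,-1.4,0,0,0,0,255],[0.2,-1.4,0,0,0,0,255],[0.2,-1.4,0,0,0,0,255],[0.2,-1.4,0,0,0,0,255]]'
python3 - <<'E'
from h import *
w=wcam(); 
t=grab_frame('top'); cv2.imwrite('pics/t3.png',t['image'][:,:,::-1]); s=grab_frame('scene')
c=np.zeros((600,800,3),np.uint8); c[:250,:400]=cv2.resize(w['image'],(400,250))[:,:,::-1]; c[:400,400:]=cv2.resize(t['image'][200:300,350:450],(400,400))[:,:,::-1]
c[250:600,:400]=cv2.resize(s['image'][115:203,280:380],(400,350))[:,:,::-1]
cv2.imwrite('pics/m.png',c); print(tool()[0],go([.469,-.166,.197],87.7))
E
```

```text
time_s: 8.75
tool_pos: [0.4745, -0.1268, 0.1953]
tcp_rot: [-0.001, 0.02, 1.0, 0.0]
force: [0.7, 1.0, -1.5]
width: 0.0174
grasp_force: 58.9
time_s: 9.42
tool_pos: [0.4684, -0.1658, 0.1967]
tcp_rot: [-0.0, 0.02, 1.0, 0.0]
force: [0.1, -0.6, -2.9]
width: 0.0177
grasp_force: 59.0
[ 0.46841353 -0.16596869  0.19676905] [-0.02, -0.0, -0.01, 0.0, -0.0, 0.01]
```

View pics/m.png

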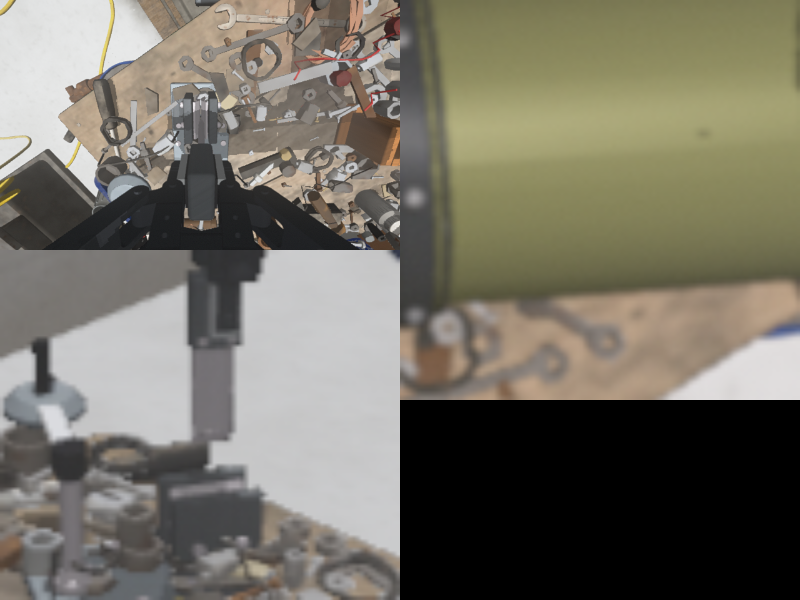

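The wrist view shows the gauge held directly in line with the plate pair (near (200,120) in the panel); the scene panel shows the blade upright above the plates and the lamp clear. I'll check the gap's y with the wrist camera's intensity profile.

Run:
```python
from h import *
w=wcam(); g=cv2.cvtColor(w['image'],cv2.COLOR_RGB2GRAY)
print(proj(w,[.4425,-.165,.076]),proj(w,[.4425,-.165+.0074,.076]))
for v in (165,175,185,195,205,215): print(v,g[v,285:360].tolist())
print([onz(w,u,185,.08)[:2].round(4).tolist() for u in (290,320,350)])
```

```text
[321.4612674  162.07012017] [330.22384338 161.73510805]
165 [134, 123, 128, 173, 214, 223, 223, 178, 123, 126, 138, 140, 141, 141, 141, 142, 143, 144, 146, 146, 123, 99, 65, 101, 232, 236, 234, 181, 156, 155, 156, 155, 155, 149, 144, 209, 214, 160, 146, 149, 151, 149, 148, 151, 183, 216, 218, 192, 99, 63, 98, 114, 123, 125, 125, 125, 123, 123, 126, 125, 126, 125, 110, 106, 202, 210, 204, 186, 176, 199, 202, 201, 201, 201, 201]
175 [141, 128, 125, 126, 125, 123, 123, 121, 104, 120, 136, 137, 138, 140, 141, 141, 140, 141, 141, 141, 119, 106, 67, 75, 170, 213, 214, 177, 156, 154, 154, 154, 152, 122, 111, 126, 129, 114, 111, 115, 145, 149, 146, 149, 183, 218, 215, 146, 75, 62, 100, 116, 122, 123, 123, 124, 122, 122, 122, 122, 122, 121, 106, 81, 86, 86, 91, 117, 83, 112, 117, 116, 115, 118, 124]
185 [138, 111, 91, 88, 88, 87, 87, 80, 73, 103, 117, 92, 86, 87, 87, 80, 80, 81, 79, 79, 78, 73, 62, 61, 93, 130, 132, 123, 114, 113, 113, 114, 114, 111, 111, 97, 71, 101, 105, 107, 107, 106, 105, 106, 120, 135, 136, 100, 63, 58, 73, 78, 79, 78, 79, 79, 80, 79, 79, 79, 79, 77, 75, 81, 101, 101, 70
[... 393 characters left out ...]
93, 93, 95, 96, 95, 75, 75, 78, 78, 79, 78, 77, 77, 77, 77, 79, 81, 75, 67, 58, 79, 130, 134, 127, 114, 112, 113, 112, 100, 94, 94, 93, 95, 94, 93, 93, 93, 96, 104, 105, 119, 135, 135, 100, 61, 59, 70, 76, 77, 77, 75, 77, 76, 76, 77, 78, 78, 75, 66, 68, 89, 93, 93, 93, 107, 115, 118, 119, 117, 114, 114]
215 [123, 128, 126, 126, 125, 126, 126, 127, 125, 93, 82, 89, 91, 89, 89, 89, 91, 92, 92, 93, 92, 86, 76, 58, 82, 155, 161, 151, 118, 112, 121, 113, 99, 94, 94, 94, 94, 93, 94, 93, 92, 93, 103, 105, 118, 134, 136, 126, 70, 58, 70, 74, 76, 75, 74, 75, 76, 76, 77, 76, 76, 72, 79, 121, 126, 125, 126, 107, 102, 101, 104, 104, 102, 103, 104]
[[0.4604, -0.1925], [0.4614, -0.167], [0.4624, -0.1415]]
```

Wrist and top agree: the gap is at y≈−0.166, centred under the gauge and square. I'll descend.

```bash
python3 -m inch '[[0,0,0.3,0,0,0,255],[0,0,0.7,0,0,0,255],[0,0,1,0,0,0,255],[0,0,1.2,0,0,0,255],[0,0,1.35,0,0,0,255],[0,0,1.45,0,0,0,255],[0,0,1.5,0,0,0,255],[0,0,1.5,0,0,0,255]]'
python3 -m inch '[[0,0,0.05,0,0,0,255],[0,0,0.1,0,0,0,255],[0,0,0.15,0,0,0,255],[0,0,0.2,0,0,0,255],[0,0,0.25,0,0,0,255],[0,0,0.3,0,0,0,255],[0,0,0.3,0,0,0,255],[0,0,0.3,0,0,0,255]]'
```

```text
time_s: 10.28
tool_pos: [0.4682, -0.1665, 0.1516]
tcp_rot: [-0.0, 0.02, 1.0, 0.0]
force: [-0.1, 0.7, -0.9]
width: 0.0173
grasp_force: 59.0
time_s: 10.95
tool_pos: [0.4688, -0.1666, 0.1437]
tcp_rot: [0.001, 0.02, 1.0, -0.0]
force: [0.6, -0.1, 6.5]
width: 0.0174
grasp_force: 59.8
```

```bash
python3 -m inch '[[0,0,0.08,0,0,0,255],[0,0,0.16,0,0,0,255],[0,0,0.24,0,0,0,255],[0,0,0.32,0,0,0,255],[0,0,0.4,0,0,0,255],[0,0,0.45,0,0,0,255],[0,0,0.45,0,0,0,255],[0,0,0.45,0,0,0,255]]'
python3 -m inch '[[0,0,0,0,0,0,255],[0,0,0,0,0,0,255],[0,0,0,0,0,0,255],[0,0,0,0,0,0,255],[0,0,0,0,0,0,255],[0,0,0,0,0,0,255],[0,0,0,0,0,0,255],[0,0,0,0,0,0,255]]'
python3 - <<'E'
from h import *
w=wcam(); s=grab_frame('scene'); print(read_state()['ft_torque'])
c=np.zeros((600,800,3),np.uint8); c[:400,:400]=cv2.resize(w['image'][100:300,220:420],(400,400))[:,:,::-1]
c[:350,400:]=cv2.resize(s['image'][115:203,280:380],(400,350))[:,:,::-1]
cv2.imwrite('pics/n.png',c)
E
```

```text
time_s: 11.62
tool_pos: [0.4681, -0.1663, 0.1286]
tcp_rot: [-0.0, 0.02, 1.0, 0.0]
force: [0.2, -1.3, -0.5]
width: 0.0175
grasp_force: 59.2
time_s: 12.28
tool_pos: [0.468, -0.1663, 0.1287]
tcp_rot: [-0.0, 0.02, 1.0, 0.0]
force: [1.9, -1.1, -5.3]
width: 0.0179
grasp_force: 58.5
[-0.50912099 -0.88555654  0.07124001]
```

View pics/n.png

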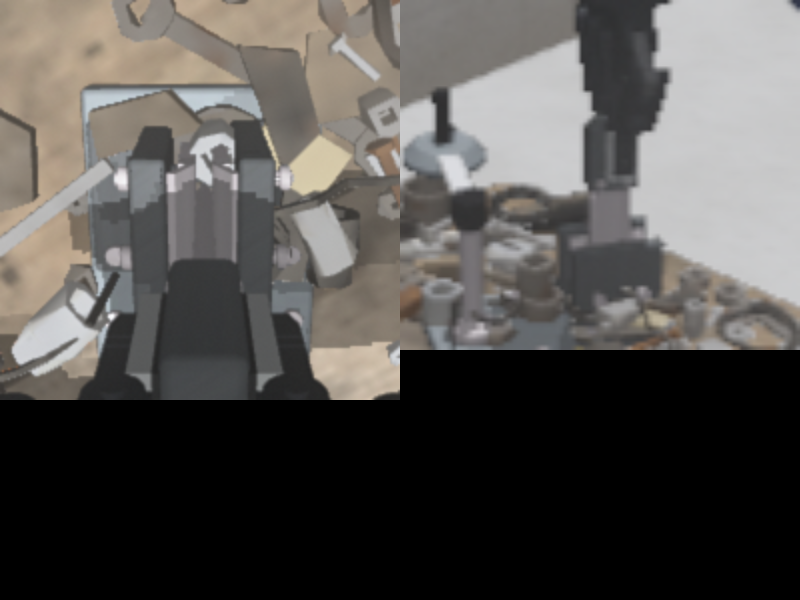

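The blade is down between the plates, centred, and the lamp is clear at the left. I'll check the shoulder height by projection, then hand in.

Run:
```python
from h import *
f=grab_frame('scene')
for z in (.108,.118,.128): p=proj(f,[.468+.015,-.163,z]); print(z,(p-[280,115])*[4,3.977]+[400,0])
s=read_state(); print(s['force'],s['time_s'],s['tool_pos'],s['grasp_force'],abs(s['joint_velocities']).max())
```

```text
0.108 [594.07195137 204.39880188]
0.118 [594.38911346 191.47447216]
0.128 [594.70971954 178.4098007 ]
[ 2.17855568 -1.86932629 -6.16034024] 12.4333 [ 0.46801808 -0.16629832  0.12869404] 58.548513650894165 0.0019730046821756246
```

The shoulder is seen at panel row ~190, against 191 predicted, so the depth is right.

```bash
python3 -c "
from bench import *
print(hand_in())"
```

```text
the job is handed in; nothing more can be done
None
```

Handed in at about 12.4 s, no verdict shown: the lamp is swung about 90° clear, and the gauge is held still and upright at 58 N with its tip about 18 mm below the gap point, centred between the plates.

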